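# Load the cell carrier into the bench reader until its spring catch clicks

### The job

Put the loose grey cell carrier, rounded nose first, into the guide channel of the white bench reader and slide it in until the spring catch on the side of the channel has clicked behind its rear end, so that the carrier stays fully home when you let go. Do not ram it, and leave the beaker, the flask and the reagent bottle standing where they are.

Things in the scene. Friction and masses are not known exactly. Their poses are not given: they have to be found in the camera images.
- carrier_center (a point): Centre (20 mm above the underside) of the loose cell carrier: a plain grey plastic block, 120 mm long (its x), 60 wide (its y), 40 high, about 0.18 kg, four dark windows on top, lying on the bench. Its +x end is the nose, upright edges rounded to 14 mm radius; its -x end is square and flat. Grip it across the 60 mm, on a part still outside the channel (the rails leave no room for fingers)
- carrier_nose (a point): Middle of the carrier's nose face, 60 mm ahead (+x) of the carrier's centre, 20 mm above its underside; same axes as the carrier: x from rear to nose, z up
- dock: Bench reader, fixed. Origin at bench level in the middle of the channel's mouth; x points into the channel, y to its left, z up. No floor: the carrier slides on the bench. Two aluminium rails, 45 mm high, 24 thick, 63 apart (1.5 mm play each side of the carrier), run from x = 0 inward; flared lead-ins reach out to x = -30 mm, where they are about 80 mm apart inside and 100 mm outside
- dock_roof (a point): Middle of the front edge of the reader's white roof, on its top face: 80 mm inward of the mouth, 66 mm above the bench. The roof (158 mm wide, underside 48 mm above the bench) covers the channel from there inward; from 170 to 260 mm past the mouth the reader head rises to 116 mm. Axes as the dock
- dock_home (a point): Nominal middle of the latched carrier's rear face, 47 mm inward of the mouth, 20 mm up; axes as the dock. The true place lies up to 12 mm before or beyond it along x: catch, ejector and backstop share a stiff depth slide, set differently each run, not reported. So push until the backstop is felt, 4 mm beyond the latched place; then the ejector eases the carrier back towards the catch
- catch (a joint): Travel in m of the steel spring catch, a wedge in the left (+y) rail 8 to 36 mm above the bench: 0 = sprung out 7.5 mm into the channel, 0.0045 to 0.0075 while the carrier's side holds it aside. Ramp to the mouth; flat back, level with the latched carrier's rear face. Slides along the dock's y, spring 1.4 to 4 N. A tab, up to 61 mm over the bench, moves with it. It takes about 5 N to push the carrier past
- ejector (a joint): Travel in m of the sprung ejector plate deep in the channel, pressed in by the nose: 0 = free, about 0.0115 with the carrier latched, 0.016 with it on the backstop. Spring 1.7 N at 0, 3.2 N at 0.0115. Pushing takes up to about 12 N just before the click; a push of 20 N or more has the carrier on the backstop. If the catch has not clicked, the carrier is not held and the ejector may drive it back a little
- carrier: The same loose carrier; origin at the middle of its underside
- beaker: Bystander: open glass beaker, 68 mm across, 85 mm high; origin under its centre
- flask: Bystander: closed conical glass flask, 80 mm across, 122 mm high; origin under its centre
- reagent: Bystander: white reagent bottle, 64 mm across, 130 mm high; origin under its centre
Not all that is in view belongs to the job. Several things look just like the carrier: the one meant starts nearest to the robot's base.

How it is judged:
By the outcome, as a careful person would: the job done as asked, in the order asked, and still so for the second after the job is handed in, with the robot touching nothing.
It also fails if it takes over 64 s, if anything falls off the work surface, if the arm or the gripper's body presses on something with over 40 N, if the wrist force passes 120 N, or if a joint passes its speed limit or range.

### The arm

A 6-joint arm with a two-finger parallel gripper is mounted at the origin on the work surface. World frame = base frame: x ahead of the robot, y to its left, z up, the work surface at z = 0. Lengths are in m, angles in rad, forces in N, time in s.
With the tool pointing down it reaches from about 0.35 to 0.975 m from the base axis. Payload 4.9 kg.
Tool frame: the origin (TCP) lies at the very end of the fingers, on their centre line; the grasp point (between the pads) lies 19 mm behind it (pinch_z is the distance from the TCP to the grasp point, in m); z points along the fingers, y is the line along which they close (so a half turn about z gives the same grasp; the last joint's range is limited). The gripper opens to 85 mm and grips with 20 to 120 N. Pads are 22 mm wide; open, the fingers measure 114 mm over their backs; the gripper's body (76 mm by 85 mm) begins 54 mm behind the grasp point. The pads swing forward as they close: fully open they stand 13 mm farther back than shut.
Start: joints at [1.006, 0.053, 1.613, -0, 1.476, -0.119], TCP at [0.269, 0.564, 0.231] pointing down, gripper open.
Joint ranges: [-3.01, 3.01], [-1.01, 2.22], [0.06, 2.58], [-1.02, 4.17], [0.09, 2.62], [-3.14, 3.14]. Speed limits (rad/s): [2.57, 2.57, 3.14, 3.14, 3.14, 3.14].

### API

Orientations are given as a unit quaternion [w, x, y, z].
In Python, from plant import * gives the robot as it stands. The module is installed in compiled form; this text tells all that it offers.
- The arm moves only by the tool play_rows, never from a script. Its arguments are lists of equal length, an entry for each row: "linear": the shift along the world's x, y, z in m, a list of three; "turn": the turn about the world's z in degrees. A call has 1 to 8 rows; each row shifts and turns the commanded pose from where the row before left it; what a row does not reach is not made up. A row lasts 1/8 s, in which the tool goes at most 62.5 mm and 10.7 degrees, less where a joint would pass 70% of its speed; a pose out of reach is approached as far as the arm can. A call is refused whole if a number of a shift passes 0.0625 or a number of a turn 10.7, either way. A call with a gripper value outside its range is refused whole. "hand" is the finger opening in m, from 0 to 0.0854, set as the call begins (left out, the last holds). The fingers move at their own pace and stop on an object; the grip force is fixed at half the most. Time passes only in rows, so rows that do not move let the fingers close. It gives the time, the measured TCP pose, the force, the opening and the grip force at its end, in the units of the state.
- state(): the state, without advancing time (a new reading comes with each control period).
- grab_frame(name): name is "scene" or "top" or "wrist"; returns the picture (384x512x3 uint8, red, green, blue); there is no depth.
- camera_info(name): a dict with "camera_matrix" (3x3 intrinsics, pixels), "origin" and "attitude" of the camera in the world; the wrist camera has in their place "mount" (4x4, takes a point from camera to tool coordinates, whose origin is the TCP and whose axes are the flange's). Camera axes: x right, y down, z forward; pixel columns grow to the right and rows downward; lengths in m; the calibration is good to about 2 mm. The wrist camera is an equidistant fisheye: a pixel r from the principal point sees the ray r / f radians off the axis. A picture is of the moment at which its call begins: read the wrist's pose just before it. camera_info takes no time and is no camera call.
- job_done(): hands the job in; it is judged then, once.
Trained networks look in the newest picture that a camera, given by its name, has taken for a name from the list of things; names that differ only in an ending like _2 or _b are one class to them, and where a whole thing is asked for, a point or a joint stands for the part that bears it (a point fixed in the world has none). Each returns a list of dicts, best first, with "p" (0 to 1); they miss things now and then, are a little off and sometimes report something else, mostly with a low value. They report only what shows in the picture. A call takes as long as a camera call. They do not tell look-alikes from the thing itself.
- trace(camera, thing): "region" (384x512 bool, what is visible of it) and "location" ([column, row] in pixels, amid what is visible of it).
The state is a dict: "time": time; "joint_pos": joint angles; "joint_vel": joint speeds; "joint_efforts": joint torques, N m; "tool_pos": TCP position; "tool_rot": TCP orientation; "contact_force": force on the tool from outside, world axes, zero at the start; "ft_torque": the same for the moment, N m; "gripper_width": opening from 0.0 (shut) to 1.0 (fully open); "grasp_force": force on a finger pad.
Only numpy, scipy, OpenCV 4.12 (cv2) and the standard library are available. Lean on these libraries where they do the work, as an engineer would, in place of code of your own. Each camera call takes 0.05 s, during which the arm holds its last target. There are 200 camera calls.

## Working session

There is one attempt and no reset: what is moved stays moved. The work goes in short steps, Python scripts to look and compute and a tool call to move; the robot and the scene stay as the last step left them, time stands still between calls to the robot, and variables do not carry over. Pictures are saved under pics/ and viewed, at most 10 in all, crops included, and the job is handed in when it is done.

Besides the shell and the picture viewer there is one more tool, called after ">>>" as name(argument=value, ...) on one line, values as JSON. play_rows: Moves the arm, as the interface text tells. Its arguments: {"type":"object","properties":{"linear":{"type":"array","items":{"type":"array","items":{"type":"number"}}},"turn":{"type":"array","items":{"type":"number"}},"hand":{"type":"number"}},"required":["linear","turn"]}

```bash
mkdir -p pics; cat > h.py <<'E'
from plant import *
import numpy as np, cv2
from scipy.spatial.transform import Rotation as R
def rot(q):
    q=np.array(q,float)
    return q if q.shape==(3,3) else R.from_quat(q[[1,2,3,0]]).as_matrix()
def ray(name,px,st=None):
    ci=camera_info(name);K=np.array(ci["camera_matrix"])
    px=np.atleast_2d(np.array(px,float))
    a=np.c_[(px[:,0]-K[0,2])/K[0,0],(px[:,1]-K[1,2])/K[1,1]]
    if name=="wrist":
        r=np.linalg.norm(a,axis=1)+1e-9
        d=np.c_[a/r[:,None]*np.sin(r)[:,None],np.cos(r)]
        M=np.array(ci["mount"]);Rt=rot(st["tool_rot"])
        return np.array(st["tool_pos"])+Rt@M[:3,3], d@(Rt@M[:3,:3]).T
    return np.array(ci["origin"]),np.c_[a,np.ones(len(a))]@rot(ci["attitude"]).T
def onz(name,px,z,st=None):
    o,d=ray(name,px,st)
    return o+d*((z-o[2])/d[:,2])[:,None]
E
python3 - <<'E'
from h import *
s=state();print({k:np.round(v,3) for k,v in s.items()})
ims=[grab_frame(n) for n in("scene","top","wrist")]
for n,i in zip(("scene","top","wrist"),ims):
    cv2.imwrite(f"pics/{n}0.png",i[...,::-1])
    print(n,camera_info(n))
for n in("scene","top"):
  for t in("carrier","dock","dock_roof","carrier_nose","dock_home","catch","beaker","flask","reagent"):
    try:
      for r in trace(n,t)[:5]:
        print(n,t,round(r["p"],2),np.round(r["location"]),int(r["region"].sum()) if r.get("region") is not None else None, np.round(onz(n,r["location"],0.04)[0],3))
    except Exception as e: print(n,t,e)
a=cv2.resize(ims[1],(800,600));cv2.imwrite("pics/top0b.png",a[...,::-1])
E
```

```text
{'time': np.float64(0.0), 'joint_pos': array([ 1.006,  0.053,  1.614, -0.   ,  1.476, -0.119]), 'joint_vel': array([ 0.   , -0.002,  0.001,  0.001,  0.002,  0.002]), 'joint_efforts': array([-1.0000e-03, -3.9367e+01, -3.7018e+01, -0.0000e+00,  7.0000e-03,
        0.0000e+00]), 'tool_pos': array([0.269, 0.563, 0.23 ]), 'tool_rot': array([-0.   ,  0.221,  0.975, -0.001]), 'contact_force': array([-0.463, -0.179, -0.251]), 'ft_torque': array([-0.037, -0.013,  0.017]), 'grasp_force': np.float64(0.0), 'gripper_width': np.float64(1.0)}
scene {'camera_matrix': array([[466.53060911,   0.        , 260.30965501],
       [  0.        , 466.53060911, 200.87190511],
       [  0.        ,   0.        ,   1.        ]]), 'origin': array([1.15784369, 0.82329362, 0.88204234]), 'attitude': array([-0.1307673 ,  0.27291794,  0.85455922, -0.42207138])}
top {'camera_matrix': array([[462.15381399,   0.        , 257.62491928],
       [  0.        , 462.15381399, 190.4449276 ],
       [  0.        ,   0.        ,   1.        ]]), 'origin': array([ 0.42297306, -0.01479369,  1.39187708]), 'attitude': array([-0.03
[... 1410 characters left out ...]
23.] 980 [ 0.482 -0.457  0.04 ]
top carrier 0.82 [351. 216.] 911 [ 0.501 -0.299  0.04 ]
top carrier 0.6 [326. 155.] 922 [ 0.681 -0.225  0.04 ]
top dock 0.62 [235. 146.] 4372 [0.703 0.046 0.04 ]
top dock_roof 0.69 [232. 145.] 4024 [0.705 0.057 0.04 ]
top carrier_nose 0.74 [351. 213.] 940 [ 0.51  -0.297  0.04 ]
top carrier_nose 0.74 [325. 154.] 960 [ 0.683 -0.221  0.04 ]
top carrier_nose 0.57 [404. 222.] 957 [ 0.485 -0.454  0.04 ]
top dock_home 0.87 [234. 146.] 4246 [0.702 0.05  0.04 ]
top beaker 0.84 [144. 214.] 516 [0.492 0.308 0.04 ]
top beaker 0.63 [236. 144.] 4159 [0.708 0.044 0.04 ]
top flask 0.73 [126. 162.] 598 [0.647 0.366 0.04 ]
top reagent 0.84 [378. 162.] 516 [ 0.66  -0.379  0.04 ]
```

View pics/top0b.png

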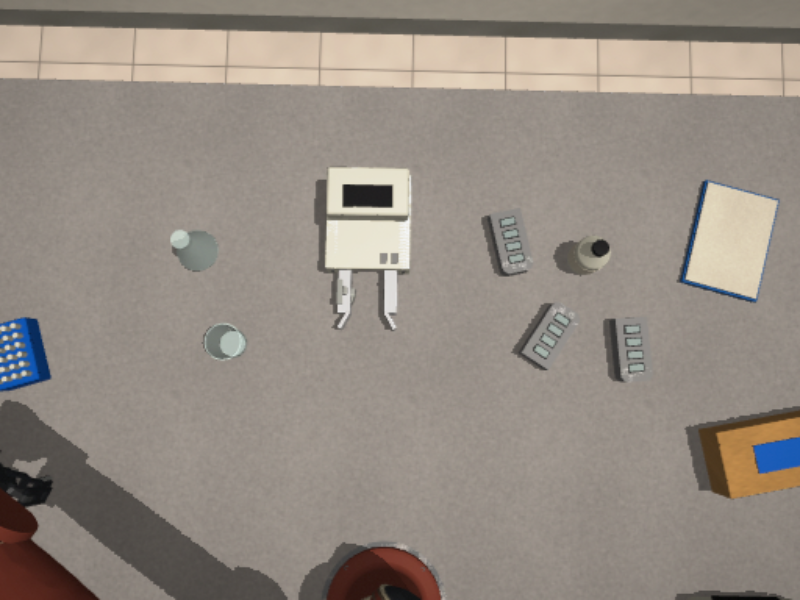

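View pics/scene0.png

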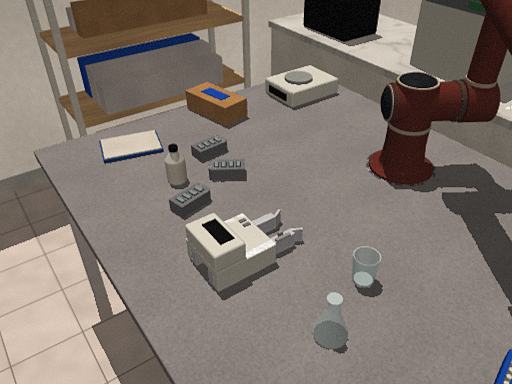

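Look-alikes (800×600 top picture): (548,336) at r≈0.58 m, (630,348) at r≈0.66 m and (508,242) at r≈0.72 m. The reader is at (368,240) with its mouth facing the robot. The nearest is (548,336), so that is my choice. I'll move there and check it in a close crop.

>>> play_rows(linear=[[0.011,-0.05,0.005],[0.011,-0.05,0.005],[0.011,-0.05,0.005],[0.011,-0.05,0.005],[0.011,-0.05,0],[0.011,-0.05,0],[0.011,-0.05,0],[0.011,-0.05,0]], turn=[0,0,0,0,0,0,0,0])

```text
time: 2.05
tool_pos: [0.3576, 0.1624, 0.2516]
tool_rot: [0.001, 0.221, 0.975, 0.0]
contact_force: [1.2, -0.3, 0.2]
gripper_width: 1.003
grasp_force: 0.0
```

>>> play_rows(linear=[[0.011,-0.05,0],[0.011,-0.05,0],[0.011,-0.05,0],[0.011,-0.05,0],[0.011,-0.05,0],[0.011,-0.05,0],[0.011,-0.05,0],[0,0,0]], turn=[0,0,0,0,0,0,0,0])

```text
time: 3.05
tool_pos: [0.4344, -0.1887, 0.2511]
tool_rot: [-0.0, 0.223, 0.975, -0.0]
contact_force: [0.2, 0.8, -0.3]
gripper_width: 0.997
grasp_force: 0.0
```

```bash
python3 - <<'E'
from h import *
s=state();print(s["tool_pos"],s["tool_rot"],s["joint_pos"])
im=grab_frame("wrist");cv2.imwrite("pics/w1.png",cv2.resize(im,(800,600))[...,::-1])
for r in trace("wrist","carrier")[:4]:
    m=r["region"].astype(np.uint8)
    c=max(cv2.findContours(m,0,2)[0],key=cv2.contourArea)
    print(round(r["p"],2),np.round(r["location"]),onz("wrist",r["location"],0.03,s)[0].round(3),m.sum(),cv2.boundingRect(c))
    w=onz("wrist",c[:,0,:],0.04,s)[:,:2].astype(np.float32)
    print(cv2.minAreaRect(w*1000))
E
```

```text
[ 0.43444629 -0.18870983  0.25111568] [-3.99688093e-04  2.23176531e-01  9.74777961e-01 -4.83401050e-05] [-5.66864530e-01 -3.33016264e-01  1.92789431e+00 -3.59117832e-04
  1.54743534e+00 -1.68750833e+00]
0.77 [112. 254.] [ 0.455 -0.444  0.03 ] 2119 (81, 228, 58, 61)
((456.9133605957031, -444.99737548828125), (81.4937973022461, 91.39510345458984), 3.4186129570007324)
0.71 [299. 311.] [ 0.664 -0.228  0.03 ] 2482 (269, 278, 69, 61)
((668.4984130859375, -225.23028564453125), (140.97412109375, 71.24273681640625), 13.339890480041504)
0.64 [204. 243.] [ 0.497 -0.301  0.03 ] 3807 (183, 200, 49, 91)
((501.57757568359375, -299.15106201171875), (62.17256164550781, 133.85780334472656), 57.60148620605469)
```

View pics/w1.png

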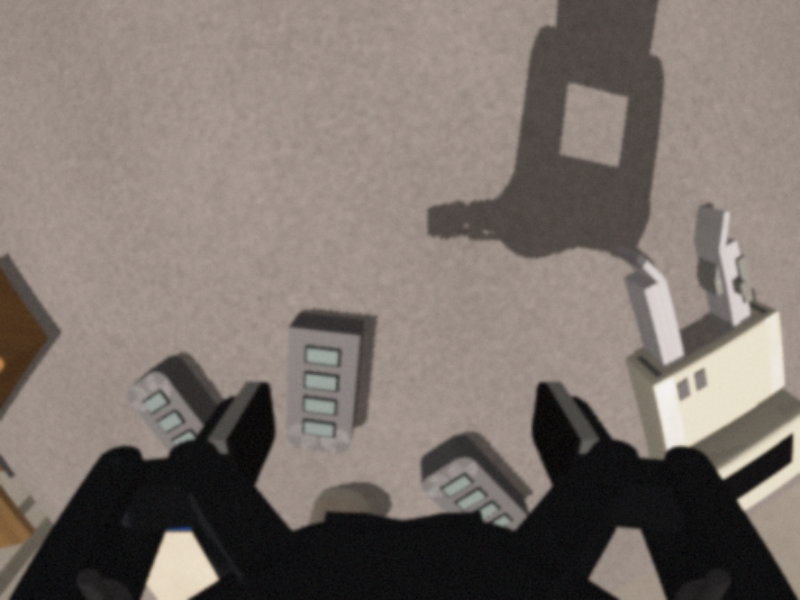

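The picture shows the nearest carrier at about (325,380) of 800×600. Its square end (325,320) faces the robot and its rounded nose (320,440) points away, so its heading is about -32°. The choice is confirmed. I'll approach above its rear part.

>>> play_rows(linear=[[0.01,-0.03,-0.03],[0.01,-0.03,-0.03],[0.011,-0.028,-0.03],[0,0,0],[0,0,0]], turn=[-2.5,-2,-2,0,0])

```text
time: 3.78
tool_pos: [0.4658, -0.273, 0.1621]
tool_rot: [0.0, 0.275, 0.961, 0.0]
contact_force: [-1.0, -0.4, 0.2]
gripper_width: 1.0
grasp_force: 0.0
```

```bash
python3 - <<'E'
from h import *
s=state();print(s["tool_pos"],s["tool_rot"])
im=grab_frame("wrist");o=im.copy()
for r in trace("wrist","carrier")[:3]:
    m=r["region"].astype(np.uint8)
    c=max(cv2.findContours(m,0,2)[0],key=cv2.contourArea)
    cv2.drawContours(o,[c],-1,(255,0,0),1)
    w=onz("wrist",c[:,0,:],0.04,s)[:,:2].astype(np.float32)
    print(round(r["p"],2),np.round(r["location"]),m.sum(),cv2.minAreaRect(w*1000))
cv2.imwrite("pics/w2.png",cv2.resize(o,(800,600))[...,::-1])
E
```

```text
[ 0.46578934 -0.27301606  0.16210395] [3.38727090e-04 2.75213091e-01 9.61383190e-01 3.40442317e-05]
0.8 [120. 257.] 3124 ((447.1387634277344, -448.0286865234375), (55.22404098510742, 88.52350616455078), 7.206290245056152)
0.79 [340. 301.] 418 ((625.1143188476562, -260.1206970214844), (13.567596435546875, 56.61275100708008), 81.27835083007812)
0.66 [252. 228.] 7172 ((502.7681884765625, -301.9788513183594), (60.8914794921875, 128.96127319335938), 58.068878173828125)
```

View pics/w2.png

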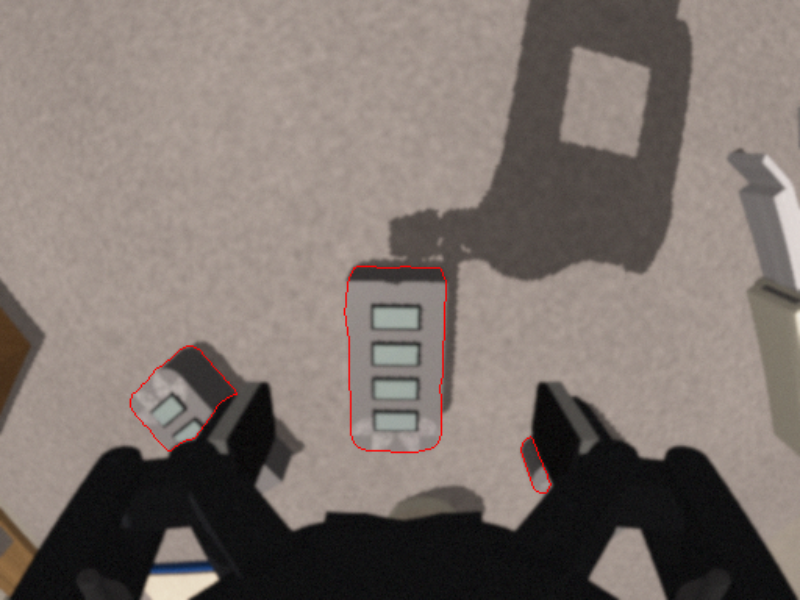

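The picture shows the carrier between the fingers, rear edge at (397,272), nose at (397,450), cleanly outlined. I'll descend and grip.

>>> play_rows(linear=[[0.003,-0.005,-0.04],[0.002,-0.004,-0.04],[0,0,-0.04],[0,0,-0.02],[0,0,-0.011],[0,0,0]], turn=[0,0,0,0,0,0])

```text
time: 4.62
tool_pos: [0.4709, -0.2832, 0.0109]
tool_rot: [0.0, 0.276, 0.961, -0.0]
contact_force: [-0.2, -0.0, -0.2]
gripper_width: 0.999
grasp_force: 0.0
```

>>> play_rows(linear=[[0,0,0],[0,0,0],[0,0,0],[0,0,0],[0,0,0],[0,0,0]], turn=[0,0,0,0,0,0], hand=0.04)

```text
time: 5.38
tool_pos: [0.4718, -0.2841, 0.0123]
tool_rot: [0.002, 0.276, 0.961, -0.001]
contact_force: [0.2, 1.3, 5.8]
gripper_width: 0.693
grasp_force: 66.7
```

>>> play_rows(linear=[[0,0,0.03],[0,0,0.04],[0,0.03,0.04],[0.016,0.045,0.04],[0.016,0.045,0.04],[0.016,0.045,0],[0,0.04,0],[0,0,0]], turn=[0,0,5,9,9,8,0,0])

```text
time: 6.38
tool_pos: [0.5179, -0.0757, 0.1997]
tool_rot: [-0.001, 0.007, 1.0, 0.0]
contact_force: [-0.4, 0.2, -2.5]
gripper_width: 0.69
grasp_force: 65.9
```

```bash
python3 - <<'E'
from h import *
s=state();print(s["tool_pos"],s["tool_rot"],s["gripper_width"],s["contact_force"],s["joint_pos"])
im=grab_frame("wrist");np.save("w3.npy",im);o=im.copy()
cv2.imwrite("pics/w3.png",cv2.resize(o,(800,600),interpolation=cv2.INTER_CUBIC)[...,::-1])
E
```

```text
[ 0.51793152 -0.07572664  0.19971732] [-5.92978791e-04  7.16994363e-03  9.99974074e-01  3.02031941e-04] 0.6898484098600992 [-0.35382357  0.24244825 -2.46998583] [-2.87551278e-01 -1.70464706e-01  1.87979109e+00  2.54688682e-04
  1.43357308e+00 -1.84404260e+00]
```

View pics/w3.png

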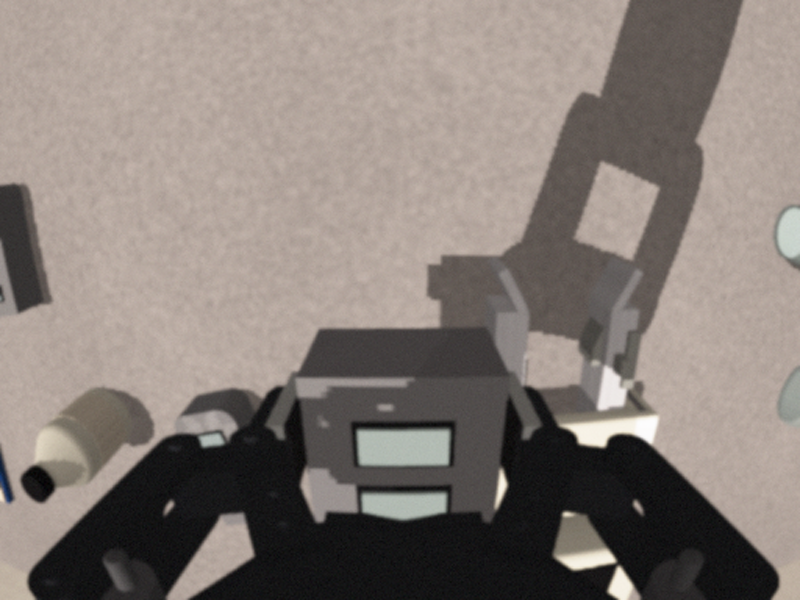

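The carrier sits square in the gripper. Its rear top edge is at (300–505,375), and the rails and lead-ins are at (500–640,265–400). I'll crop for the rail edges.

```bash
python3 - <<'E'
from h import *
im=np.load("w3.npy")[155:275,305:425]
a=cv2.resize(im,None,fx=5,fy=5,interpolation=cv2.INTER_CUBIC)
a=np.clip(a.astype(float)*1.3,0,255).astype(np.uint8)
cv2.imwrite("pics/w3c.png",a[...,::-1])
E
```

```text
(no output)
```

View pics/w3c.png

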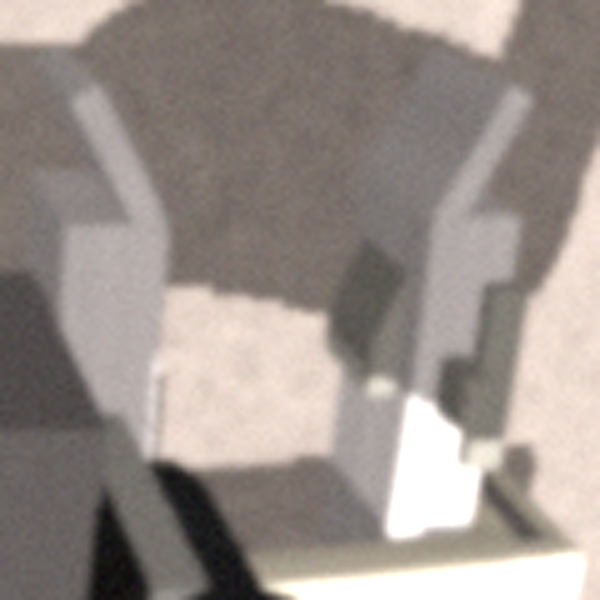

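```bash
python3 - <<'E'
from h import *
s=state()
P=dict(Rin=(166,228),Rout=(65,225),Lin=(435,214),Lout=(518,214),Rtip_in=(98,90),Rtip_out=(75,100),Ltip_in=(507,90),Ltip_out=(531,97),Lin_far=(388,532),Rin_far=(150,455))
for k,(c,r) in P.items():
    print(k,onz("wrist",[[305+(c+.5)/5-.5,155+(r+.5)/5-.5]],.045,s)[0].round(4))
print("roofL",onz("wrist",[[305+585/5,155+550/5]],.066,s)[0].round(4))
# top cam: roof front corners (800x600 px from first look)
print("top",onz("top",[[325*.64,268*.64],[411*.64,271*.64]],.066).round(4))
print("top mouth",onz("top",[[352*.64,312*.64],[384*.64,313*.64]],.045).round(4))
r=[q for q in trace("wrist","carrier")]
im=grab_frame("top");cv2.imwrite("pics/top1c.png",cv2.resize(im[95:225,190:300],None,fx=5,fy=4.6,interpolation=cv2.INTER_CUBIC)[:598,:,::-1])
E
```

```text
Rin [0.5411 0.0088 0.045 ]
Rout [ 0.54   -0.0136  0.045 ]
Lin [0.539  0.0731 0.045 ]
Lout [0.5395 0.0951 0.045 ]
Rtip_in [ 0.5106 -0.0077  0.045 ]
Rtip_out [ 0.5127 -0.0126  0.045 ]
Ltip_in [0.5104 0.0883 0.045 ]
Ltip_out [0.5119 0.0949 0.045 ]
Lin_far [0.6203 0.0731 0.045 ]
Rin_far [0.5955 0.0094 0.045 ]
roofL [0.6187 0.1193 0.066 ]
top [[ 0.619   0.122   0.066 ]
 [ 0.6167 -0.0375  0.066 ]]
top mouth [[0.54   0.0711 0.045 ]
 [0.5394 0.0112 0.045 ]]
```

The crop's rail corners give the mouth at x≈0.540, y≈0.041, with yaw about 0 and lead-in tips at x≈0.511. The top camera agrees. I'll go in front of the mouth and lower the carrier.

>>> play_rows(linear=[[-0.033,0.03,0],[-0.033,0.03,0],[-0.033,0.029,0],[-0.034,0.028,-0.02],[0,0,-0.05],[0,0,-0.05],[0,0,-0.04],[0,0,0]], turn=[0.7,0,0,0,0,0,0,0])

```text
time: 7.52
tool_pos: [0.3821, 0.0384, 0.037]
tool_rot: [-0.004, 0.004, 1.0, 0.0]
contact_force: [-0.4, -0.4, -2.3]
gripper_width: 0.69
grasp_force: 65.8
```

```bash
python3 - <<'E'
from h import *
s=state();print(s["tool_pos"],s["tool_rot"],s["gripper_width"],s["contact_force"],s["joint_pos"].round(2))
im=grab_frame("wrist");cv2.imwrite("pics/w4.png",im[...,::-1])
im=grab_frame("scene");cv2.imwrite("pics/s4.png",cv2.resize(im[150:310,180:340],None,fx=3.7,fy=3.7,interpolation=cv2.INTER_CUBIC)[...,::-1])
E
```

```text
[0.38212925 0.03839045 0.03700669] [-4.30968011e-03  3.87137601e-03  9.99983173e-01  3.04893327e-04] 0.6904390246917872 [-0.36654794 -0.42479774 -2.27347959] [-0.09 -0.35  2.32 -0.    1.19 -1.66]
```

View pics/s4.png

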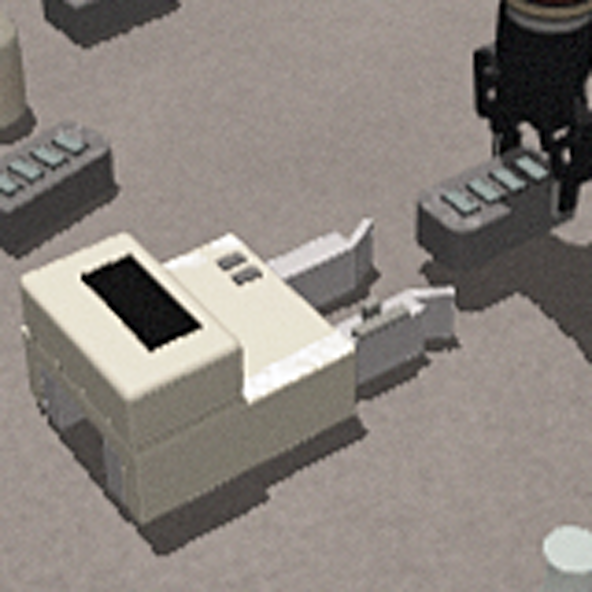

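The picture shows the carrier held level, nose toward the mouth and roughly in line with it. I'll lower it to the bench and correct y.

>>> play_rows(linear=[[0,0.0025,-0.012],[0,0,-0.009],[0,0,0],[0,0,0]], turn=[0.4,0,0,0])

```text
time: 8.12
tool_pos: [0.3857, 0.0414, 0.0195]
tool_rot: [0.0, -0.001, 1.0, -0.0]
contact_force: [0.2, 0.3, -1.8]
gripper_width: 0.69
grasp_force: 66.0
```

>>> play_rows(linear=[[0,0,-0.003],[0,0,-0.003],[0.01,0,0],[0.012,0,0],[0.012,0,0],[0,0,0]], turn=[0,0,0,0,0,0])

```text
time: 8.88
tool_pos: [0.4208, 0.0413, 0.0136]
tool_rot: [0.0, -0.001, 1.0, -0.0]
contact_force: [-0.1, 0.6, -1.0]
gripper_width: 0.691
grasp_force: 66.0
```

>>> play_rows(linear=[[0.006,0,0],[0.006,0,0],[0.006,0,0],[0.006,0,0],[0,0,0]], turn=[0,0,0,0,0])

```text
time: 9.5
tool_pos: [0.444, 0.0414, 0.0135]
tool_rot: [0.0, -0.001, 1.0, -0.0]
contact_force: [0.1, 0.9, -1.6]
gripper_width: 0.686
grasp_force: 66.0
```

>>> play_rows(linear=[[0.005,0,0],[0.005,0,0],[0.005,0,0],[0.005,0,0],[0,0,0]], turn=[0,0,0,0,0])

```text
time: 10.12
tool_pos: [0.4639, 0.0414, 0.0134]
tool_rot: [0.0, -0.001, 1.0, -0.0]
contact_force: [-0.4, -0.3, -2.6]
gripper_width: 0.686
grasp_force: 66.0
```

>>> play_rows(linear=[[0.006,0,0],[0.006,0,0],[0.006,0,0],[0.006,0,0],[0.003,0,0],[0,0,0]], turn=[0,0,0,0,0,0])

```text
time: 10.88
tool_pos: [0.491, 0.0415, 0.0132]
tool_rot: [0.001, -0.0, 1.0, 0.0]
contact_force: [1.2, 0.5, -4.7]
gripper_width: 0.692
grasp_force: 65.8
```

```bash
python3 - <<'E'
from h import *
s=state();print(s["tool_pos"],s["contact_force"],s["ft_torque"])
w=grab_frame("wrist");t=grab_frame("scene")
a=cv2.resize(w[120:384,130:390],(400,406));b=cv2.resize(t[180:300,190:310],(400,400),interpolation=cv2.INTER_CUBIC)
cv2.imwrite("pics/p5.png",np.hstack([a[:400],b])[...,::-1])
E
```

```text
[0.49102572 0.04146436 0.0132276 ] [ 1.24147853  0.45774167 -4.67590688] [ 0.0174      0.15158391 -0.08140458]
```

View pics/p5.png

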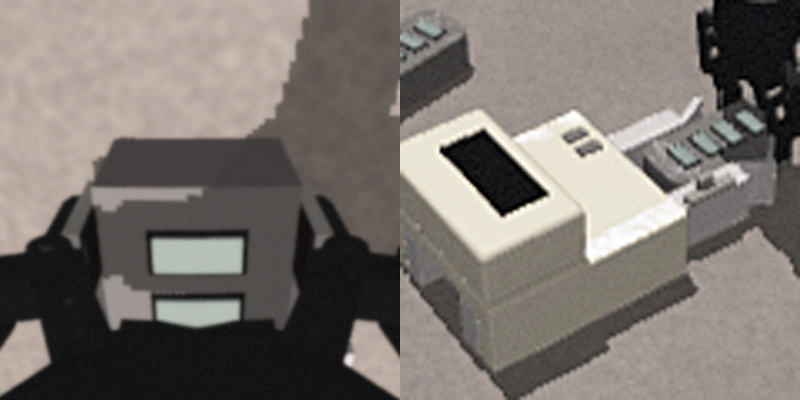

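The pictures show the carrier straight in the channel with its rear and the fingers outside, and no side force. I'll release, lift, back off, close the fingers and come down behind it.

>>> play_rows(linear=[[0,0,0],[0,0,0],[0,0,0],[0,0,0],[0,0,0.03],[0,0,0.04]], turn=[0,0,0,0,0,0], hand=0.0854)

```text
time: 11.72
tool_pos: [0.4893, 0.0415, 0.0829]
tool_rot: [-0.002, -0.0, 1.0, 0.0]
contact_force: [0.2, 0.4, 0.2]
gripper_width: 1.001
grasp_force: 0.0
```

>>> play_rows(linear=[[-0.02,0,0],[-0.035,0,0],[0,0,0],[0,0,0],[0,0,0],[0,0,0]], turn=[0,0,0,0,0,0], hand=0)

```text
time: 12.48
tool_pos: [0.4361, 0.0413, 0.0835]
tool_rot: [0.0, -0.001, 1.0, -0.0]
contact_force: [0.2, -0.3, -0.5]
gripper_width: -0.003
grasp_force: 0.0
```

```bash
python3 - <<'E'
from h import *
s=state();print(s["tool_pos"],s["contact_force"],s["gripper_width"])
w=grab_frame("wrist");cv2.imwrite("pics/w6.png",w[...,::-1])
for r in trace("wrist","carrier")[:3]:
    m=r["region"];ys,xs=np.where(m)
    print(r["p"],r["location"],xs.min(),xs.max(),ys.min(),ys.max(),onz("wrist",[[xs.mean(),ys.min()]],0.0,s)[0],onz("wrist",[[xs.mean(),ys.min()]],0.04,s)[0])
E
```

```text
[0.43612083 0.04134896 0.08345368] [ 0.22750314 -0.26631767 -0.46379473] -0.002535241921584184
0.96 [48.3, 363.3] 21 76 335 383 [ 0.62426073 -0.23675136  0.        ] [ 0.5775005  -0.18728381  0.04      ]
0.57 [278.0, 247.2] 217 299 242 331 [ 4.71599813e-01  4.36544383e-02 -2.77555756e-17] [0.45195609 0.04331472 0.04      ]
```

View pics/w6.png

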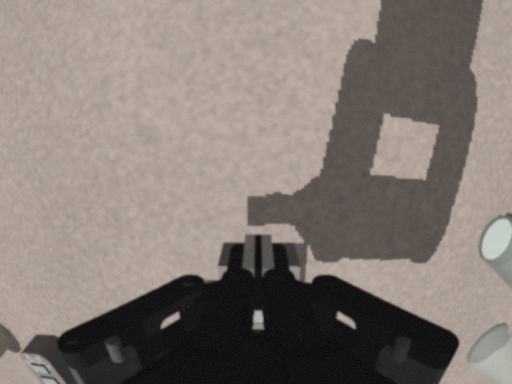

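The picture shows the closed fingers centred ahead of the carrier's rear face, cols 217–299, with its rear bottom edge at x≈0.472. I'll lower and push gently.

>>> play_rows(linear=[[0,0,-0.03],[0,0,-0.025],[0,0,-0.012],[0.006,0,0],[0.006,0,0],[0.006,0,0],[0,0,0]], turn=[0,0,0,0,0,0,0])

```text
time: 13.45
tool_pos: [0.4547, 0.0413, 0.0172]
tool_rot: [0.001, -0.001, 1.0, -0.0]
contact_force: [-0.4, 0.1, -0.2]
gripper_width: 0.002
grasp_force: 0.0
```

>>> play_rows(linear=[[0.005,0,0],[0.005,0,0],[0.005,0,0],[0.005,0,0],[0.005,0,0],[0.005,0,0],[0.005,0,0],[0.005,0,0]], turn=[0,0,0,0,0,0,0,0])

```text
time: 14.45
tool_pos: [0.4922, 0.0414, 0.0159]
tool_rot: [-0.002, -0.001, 1.0, -0.0]
contact_force: [-6.3, 0.1, 4.2]
gripper_width: -0.0
grasp_force: 2.9
```

>>> play_rows(linear=[[0.004,0,0],[0.004,0,0],[0.004,0,0],[0.004,0,0],[0.004,0,0],[0,0,0]], turn=[0,0,0,0,0,0])

```text
time: 15.2
tool_pos: [0.5129, 0.0414, 0.0159]
tool_rot: [-0.001, -0.001, 1.0, -0.0]
contact_force: [-3.3, -1.3, 0.5]
gripper_width: 0.002
grasp_force: 1.5
```

>>> play_rows(linear=[[0.004,0,0],[0.004,0,0],[0.004,0,0],[0.004,0,0],[0.004,0,0],[0,0,0]], turn=[0,0,0,0,0,0])

```text
time: 15.95
tool_pos: [0.5341, 0.0414, 0.0164]
tool_rot: [0.001, -0.001, 1.0, 0.0]
contact_force: [-0.6, -0.4, -0.7]
gripper_width: 0.002
grasp_force: 0.6
```

>>> play_rows(linear=[[0.003,0,0],[0.003,0,0],[0.003,0,0],[0.003,0,0],[0.003,0,0],[0,0,0]], turn=[0,0,0,0,0,0])

```text
time: 16.7
tool_pos: [0.549, 0.0414, 0.0164]
tool_rot: [0.0, -0.0, 1.0, 0.0]
contact_force: [-2.5, 0.5, -0.9]
gripper_width: 0.001
grasp_force: 0.9
```

>>> play_rows(linear=[[0.002,0,0],[0.002,0,0],[0.002,0,0],[0.002,0,0],[0,0,0]], turn=[0,0,0,0,0])

```text
time: 17.32
tool_pos: [0.5568, 0.0414, 0.0163]
tool_rot: [0.0, -0.0, 1.0, 0.0]
contact_force: [-0.7, 0.6, -0.4]
gripper_width: -0.0
grasp_force: 1.2
```

>>> play_rows(linear=[[0.002,0,0],[0.002,0,0],[0.002,0,0],[0.002,0,0],[0,0,0]], turn=[0,0,0,0,0])

```text
time: 17.95
tool_pos: [0.5648, 0.0414, 0.0164]
tool_rot: [0.0, -0.001, 1.0, 0.0]
contact_force: [-3.4, 1.9, -1.0]
gripper_width: -0.001
grasp_force: 1.2
```

>>> play_rows(linear=[[0.0015,0,0],[0.0015,0,0],[0.0015,0,0],[0,0,0]], turn=[0,0,0,0])

```text
time: 18.45
tool_pos: [0.5681, 0.0414, 0.0161]
tool_rot: [-0.001, -0.001, 1.0, -0.0]
contact_force: [-6.2, 1.4, 0.9]
gripper_width: 0.001
grasp_force: 3.2
```

>>> play_rows(linear=[[0.0015,0,0],[0.0015,0,0],[0.0015,0,0],[0,0,0]], turn=[0,0,0,0])

```text
time: 18.95
tool_pos: [0.5722, 0.0414, 0.0161]
tool_rot: [-0.002, -0.001, 1.0, -0.0]
contact_force: [-7.2, 1.7, 2.8]
gripper_width: 0.001
grasp_force: 4.0
```

>>> play_rows(linear=[[0.0015,0,0],[0.0015,0,0],[0.0015,0,0],[0,0,0]], turn=[0,0,0,0])

```text
time: 19.45
tool_pos: [0.5763, 0.0415, 0.0161]
tool_rot: [-0.002, -0.001, 1.0, -0.0]
contact_force: [-9.1, 0.9, 4.0]
gripper_width: -0.003
grasp_force: 4.7
```

>>> play_rows(linear=[[0.0015,0,0],[0.0015,0,0],[0,0,0]], turn=[0,0,0])

```text
time: 19.82
tool_pos: [0.5803, 0.0415, 0.0161]
tool_rot: [-0.001, -0.001, 1.0, 0.0]
contact_force: [-5.6, 2.1, 1.4]
gripper_width: 0.0
grasp_force: 2.9
```

>>> play_rows(linear=[[0.001,0,0],[0.001,0,0],[0.001,0,0],[0,0,0]], turn=[0,0,0,0])

```text
time: 20.32
tool_pos: [0.5813, 0.0415, 0.0161]
tool_rot: [-0.004, -0.001, 1.0, -0.0]
contact_force: [-13.7, 1.9, 7.7]
gripper_width: -0.004
grasp_force: 6.7
```

>>> play_rows(linear=[[0.001,0,0],[0.001,0,0],[0,0,0]], turn=[0,0,0])

```text
time: 20.7
tool_pos: [0.5813, 0.0415, 0.0161]
tool_rot: [-0.006, -0.001, 1.0, -0.0]
contact_force: [-21.4, 0.7, 14.1]
gripper_width: -0.003
grasp_force: 10.7
```

The backstop is felt at 21 N with no further motion. I'll ease back slowly and watch where the ejector lets go.

>>> play_rows(linear=[[-0.002,0,0],[-0.002,0,0],[-0.002,0,0],[0,0,0]], turn=[0,0,0,0])

```text
time: 21.2
tool_pos: [0.58, 0.0413, 0.0164]
tool_rot: [0.0, -0.0, 1.0, -0.0]
contact_force: [-3.6, 0.2, -0.8]
gripper_width: 0.001
grasp_force: 1.7
```

>>> play_rows(linear=[[-0.0015,0,0],[-0.0015,0,0],[0,0,0]], turn=[0,0,0])

```text
time: 21.58
tool_pos: [0.5769, 0.0413, 0.0163]
tool_rot: [-0.0, -0.001, 1.0, -0.0]
contact_force: [-2.8, 0.0, 0.1]
gripper_width: 0.0
grasp_force: 1.4
```

>>> play_rows(linear=[[-0.002,0,0],[-0.003,0,0],[-0.004,0,0],[0,0,0]], turn=[0,0,0,0])

```text
time: 22.08
tool_pos: [0.5679, 0.0414, 0.0164]
tool_rot: [0.0, -0.001, 1.0, -0.0]
contact_force: [-0.1, 0.8, 0.8]
gripper_width: -0.001
grasp_force: 0.0
```

>>> play_rows(linear=[[0.002,0,0],[0.002,0,0],[0.002,0,0],[0,0,0],[0,0,0]], turn=[0,0,0,0,0])

```text
time: 22.7
tool_pos: [0.574, 0.0414, 0.0162]
tool_rot: [-0.0, -0.0, 1.0, 0.0]
contact_force: [0.1, -0.2, 0.1]
gripper_width: -0.0
grasp_force: 0.0
```

>>> play_rows(linear=[[-0.02,0,0],[-0.04,0,0],[-0.04,0,0],[-0.04,0,0.03],[-0.02,0,0.05],[0,0,0.06],[0,0,0.06],[0,0,0]], turn=[0,0,0,0,0,0,0,0])

```text
time: 23.7
tool_pos: [0.4171, 0.0412, 0.223]
tool_rot: [0.006, -0.001, 1.0, -0.001]
contact_force: [-0.2, -0.6, -0.5]
gripper_width: -0.003
grasp_force: 0.0
```

```bash
python3 - <<'E'
from h import *
s=state();print(s["tool_pos"],s["contact_force"])
t=grab_frame("scene");k=grab_frame("top")
for n in ("beaker","flask","reagent"):
    r=trace("top",n); print(n,np.round(r[0]["location"]) if r else None)
a=cv2.resize(t[205:275,225:315],(500,389),interpolation=cv2.INTER_CUBIC);b=cv2.resize(k[155:220,200:265],(300,300),interpolation=cv2.INTER_CUBIC)
b=np.vstack([b,np.zeros((89,300,3),np.uint8)])
cv2.imwrite("pics/p7.png",np.hstack([a,b])[...,::-1])
E
```

```text
[0.41705484 0.04118995 0.22300139] [-0.24824399 -0.56302412 -0.50931235]
beaker [145. 217.]
flask [127. 160.]
reagent [379. 164.]
```

View pics/p7.png

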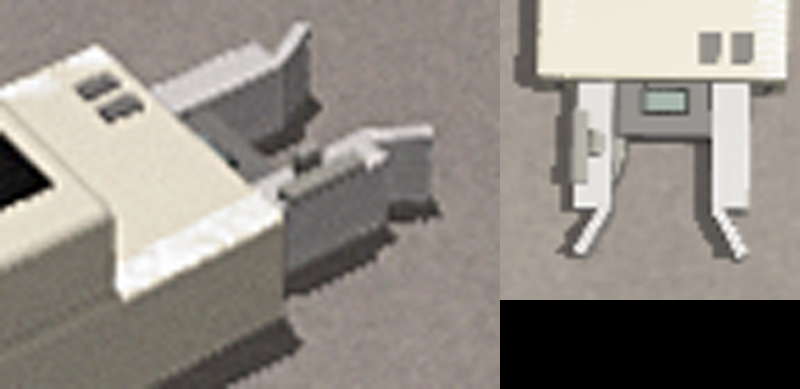

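The right-hand top-camera crop shows the carrier's rear edge at row ~138 and the catch wedge sprung into the channel right behind it, at about (618,155). The bystanders have not moved. The probe to x=0.574 met no force, so the carrier is held.

```bash
python3 -c "
from plant import *
print(job_done())"
```

```text
the job is handed in; nothing more can be done
None
```

The carrier is fully home in the reader with the spring catch clicked behind its rear end; the peak push was about 21 N on the backstop, the beaker, flask and reagent bottle still stand where they were, and I handed the job in at about 24 s.

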